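Shut the pepper cellar, flip the salt cellar open for filling

ROBOT

A 6-joint arm with a two-finger parallel gripper is mounted at the origin on the work surface. World frame = base frame: x ahead of the robot, y to its left, z up, the work surface at z = 0. Lengths are in mm, angles in rad, forces in N, time in s.
With the tool pointing down it reaches from about 275 to 1000 mm from the base axis. Payload 8.4 kg.
Tool frame: the origin (TCP) lies midway between the tips of the shut fingers; the grasp point (between the pads) lies 19 mm behind it; z points along the fingers, y is the line along which they close (so a half turn about z gives the same grasp; the last joint's range is limited). The gripper opens to 85 mm and grips with 20 to 120 N. Pads are 22 mm wide; open, the fingers measure 114 mm over their backs; the gripper's body (76 mm by 85 mm) begins 54 mm behind the grasp point. The pads swing forward as they close: fully open they stand 13 mm farther back than shut.
Start: joints at [1.329, 0.353, 1.633, -0, 1.155, -0.002], TCP at [148.441, 607.119, 231.281] pointing down, gripper open.
Joint ranges: [-2.63, 2.63], [-0.92, 2.1], [0.06, 2.66], [-1.3, 4.44], [0, 2.69], [-3.02, 3.02]. Speed limits (rad/s): [2.22, 2.22, 2.79, 3.14, 3.14, 3.14].

INTERFACE

Orientations are given as [roll, pitch, yaw] about the fixed x, y, z axes, in that order (R = Rz(yaw) Ry(pitch) Rx(roll)).
In Python, from rig import r gives the robot as it stands.
- The arm moves only by the shell command python3 -m inch 'ROWS' [OPENING] [FORCE]. ROWS is JSON, a list that holds one entry, the list of rows, each a list of 6 numbers: the shift along the tool's x, y, z scaled (see below), then the turn, a rotation vector about the tool's x, y, z scaled (see below). In form: [[[tx, ty, tz, wx, wy, wz], ...]]. A call has 1 to 8 rows; each row is the pose to reach, as a shift and turn from the pose commanded when the call began, along the tool's axes at that moment, turning the shorter way round; what a row does not reach only later rows make up. The controller multiplies each number of a shift by 20 cm and each number of a turn by pi rad. A row lasts 1/12 s, in which the tool goes at most 41.7 mm and 7.16 degrees, less where a joint would pass 70% of its speed; a pose out of reach is approached as far as the arm can. A call with a number of a shift or a turn outside -1 to 1 is refused whole. A call with a gripper value outside its range is refused whole. OPENING is the gripper's target within -1 to 1 (fully open at 1, half-way at 0, shut at -1), set as the call begins (- or left out, the last holds). The fingers move at their own pace and stop on an object; FORCE is the grip in N (left out, the last holds). Time passes only in rows, so rows that repeat a pose let the fingers close. It gives the time, the measured TCP pose, the force, the opening and the grip force at its end, in the units of the state.
- r.sense(): the state, without advancing time (a new reading comes with each control period).
- r.grab_frame(name): name is "scene" or "side" or "wrist"; returns the picture (420x560x3 uint8, red, green, blue); there is no depth.
- r.camera_info(name): a dict with "K" (3x3 intrinsics, pixels), "rvec" (rotation vector, rad) and "tvec" (3), from world to camera coordinates, as OpenCV has them; the wrist camera has in their place "mount" (4x4, takes a point from camera to tool coordinates, whose origin is the TCP and whose axes are the flange's). Camera axes: x right, y down, z forward; pixel columns grow to the right and rows downward; lengths in mm; the calibration is good to about 2 mm. The wrist camera is an equidistant fisheye: a pixel r from the principal point sees the ray r / f radians off the axis. A picture is of the moment at which its call begins: read the wrist's pose just before it. camera_info takes no time and is no camera call.
- r.sign_off(): hands the job in; it is judged then, once.
The state is a dict: "clock": time; "qpos": joint angles; "qvel": joint speeds; "joint_efforts": joint torques, N m; "eef_pos": TCP position; "tcp_rot": TCP orientation; "contact_force": force on the tool from outside, world axes, zero at the start; "wrist_torque": the same for the moment, N m; "opening": opening from 0.0 (shut) to 1.0 (fully open); "grasp_force": force on a finger pad.
Only numpy, scipy, OpenCV 4.12 (cv2) and the standard library are available. Lean on these libraries where they do the work, as an engineer would, in place of code of your own. Each camera call takes 0.05 s, during which the arm holds its last target. There are 200 camera calls.

TASK

The black pepper cellar is done with and the white salt cellar is next to be filled: first push the pepper cellar's open lid over so that it falls fully shut, then push the salt cellar's lid up by its lip and over past upright, so that it lies fully back and stays open by its own weight. Only push the lids; both cellars stay standing on the counter where they are, never lifted or shoved along, and everything else on the counter is left alone.

Things in the scene. Friction and masses are not known exactly. Their poses are not given: they have to be found in the camera images.
- salt: salt cellar, white plastic; square box cellar, 80 x 80 mm, 70 mm tall, 5 mm walls, empty, 0.6 to 1 kg, loose on the counter. Origin at the centre of its underside, z up. Lid lip on its -x side; hinge line on its +x side, along its y axis, 40 mm from the origin and 70 mm up. Lid panel 84 x 84 x 8 mm, 60 g, underside level with the hinge line when shut
- salt_lid (a joint): angle of the salt cellar's lid, rad: 0 shut (level), 1.95 fully open (stopped, leaning back 22 degrees past upright). It swings freely: left alone below about 1.45 it falls shut, above about 1.55 it falls open. Opening, the lip rises and goes over to the cellar's +x side; about 0.3 N upward at the lip starts it
- salt_lip (a point): middle of the outer lower edge of the salt cellar's lid's lip, 102 mm from the hinge line. The lip is a plate 50 mm wide, 5 mm thick, underside flush with the lid's, reaching 18 mm beyond the panel (22 mm beyond the wall); free space beneath it when shut. Moves with the lid; axes: the cellar's turned by the lid's angle about y
- pepper: pepper cellar, black plastic, same shape as the salt cellar; square box cellar, 80 x 80 mm, 70 mm tall, 5 mm walls, empty, 0.6 to 1 kg, loose on the counter. Origin at the centre of its underside, z up. Lid lip on its -x side; hinge line on its +x side, along its y axis, 40 mm from the origin and 70 mm up. Lid panel 84 x 84 x 8 mm, 60 g, underside level with the hinge line when shut
- pepper_lid (a joint): angle of the pepper cellar's lid, rad: 0 shut (level), 1.95 fully open (stopped, leaning back 22 degrees past upright). It swings freely: left alone below about 1.45 it falls shut, above about 1.55 it falls open. Opening, the lip rises and goes over to the cellar's +x side; about 0.3 N upward at the lip starts it
- pepper_lip (a point): middle of the outer lower edge of the pepper cellar's lid's lip, 102 mm from the hinge line. The lip is a plate 50 mm wide, 5 mm thick, underside flush with the lid's, reaching 18 mm beyond the panel (22 mm beyond the wall); free space beneath it when shut. Moves with the lid; axes: the cellar's turned by the lid's angle about y
- griddle: bystander: square aluminium griddle, 240 x 240 mm, rim 22 mm high, with two flat ears, fixed; origin at the centre of its underside
- turner: bystander: green silicone turner, 200 mm long, lying loose on the griddle; origin under its middle, x along it
- coaster: bystander: round wooden coaster, 96 mm across, 8 mm thick, under the glass cup; origin at the centre of its underside
- cup: bystander: glass cup, 72 mm across the rim, 85 mm tall, on the coaster; origin at the centre of its underside
- oil: bystander: amber oil bottle, 60 mm across, 190 mm tall; origin at the centre of its underside
- dish: bystander: small white dish, 90 mm across, 35 mm tall; origin at the centre of its underside
There are look-alikes about, which are no part of the job. There is more than one size of the pepper; the job needs the larger.

How it is judged (in metres and radians):
On the way, in this order (a step that is already met when the one before it is completed fails the run):
1. the pepper cellar's lid is shut, the salt cellar's still shut (value of joint pepper_lid below 0.06 rad and value of joint salt_lid below 0.3 rad), for 0.1 s.
2. the salt cellar's lid lies fully back (value of joint salt_lid above 1.85 rad), for 0.2 s.
At the end, for the whole second after the job is handed in: the salt lid lies back at more than 1.85 rad and the pepper lid is shut to within 0.06 rad, both resting by their own weight; both cellars stand upright, at rest, within 30 mm of where they began; the bystanders are within 30 mm of where they began (value of joint salt_lid above 1.85 rad and value of joint pepper_lid below 0.06 rad and distance of each of salt, pepper, turner, coaster, cup, oil, dish from where it was at the start of the episode below 0.03 m and angle between each of salt, pepper's own z axis and vertical below 0.08 rad and linear speed of each of salt, pepper below 0.02 m/s); the robot touches nothing.
It fails at once if a cellar is shoved along by more than 30 mm (distance of any of salt, pepper from where it was at the start of the episode above 0.03 m).
It fails at once if a cellar is lifted or tipped (height (world z) of any of salt, pepper above 0.012 m or angle between any of salt, pepper's own z axis and vertical above 0.3 rad).
It fails at once if a bystander is moved by more than 30 mm (distance of any of turner, coaster, cup, oil, dish from where it was at the start of the episode above 0.03 m).
It also fails if it takes over 54 s, if anything falls off the work surface, if the arm or the gripper's body presses on something with over 40 N, if the wrist force passes 120 N, or if a joint passes its speed limit or range.

## Working session

There is one attempt and no reset: what is moved stays moved. The work goes in short steps, Python scripts to look and compute and a shell command to move; the robot and the scene stay as the last step left them, time stands still between calls to the robot, and variables do not carry over. Pictures are saved under pics/ and viewed, at most 10 in all, crops included, and the job is handed in when it is done.

```bash
ls; mkdir -p pics
python3 - <<'E'
from rig import r
import cv2, numpy as np
print(r.sense())
for n in ("scene","side","wrist"):
    im=r.grab_frame(n); cv2.imwrite(f"pics/{n}0.png",im[:,:,::-1]); print(n,r.camera_info(n))
a=[cv2.imread(f"pics/{n}0.png") for n in("scene","side")]
E
```

```text
pics
{'clock': 0.0, 'qpos': array([ 1.32861077e+00,  3.53688342e-01,  1.63412897e+00, -1.17674522e-05,
        1.15520745e+00, -2.40906107e-03]), 'qvel': array([-0.00115669, -0.00217331,  0.00088324, -0.00104491, -0.00203573,
       -0.00069832]), 'joint_efforts': array([ 2.18593836e-03, -6.05247116e+01, -3.42080963e+01,  1.65404840e-04,
        9.16196674e-03, -5.90538093e-06]), 'eef_pos': array([148.32284431, 606.65293899, 230.53879271]), 'tcp_rot': array([-3.14016053e+00,  7.30892240e-06,  2.90182092e+00]), 'contact_force': array([-0.30560782, -0.60192792,  0.34907018]), 'wrist_torque': array([-0.01552066, -0.02074209,  0.02716158]), 'grasp_force': 0.0, 'opening': 0.9984137267493866}
scene {'K': array([[526.26638583,   0.        , 279.50487092],
       [  0.        , 526.26638583, 207.93264178],
       [  0.        ,   0.        ,   1.        ]]), 'rvec': array([ 1.84042226,  1.40387924, -0.71360345]), 'tvec': array([-101.46333577, -265.29404763, 2080.78227801])}
side {'K': array([[514.62910662,   0.        , 283.04231729],
       [  0.        , 514.62910662, 214.70556935],
       [  0.        ,   0.        ,   1.        ]]), 'rvec': array([ 0.05734297, -2.82995801,  1.33928846]), 'tvec': array([ 548.88499099,   97.17358421, 1351.08172802])}
wrist {'K': array([[325.1922621 ,   0.        , 279.27289637],
       [  0.        , 325.1922621 , 207.20075839],
       [  0.        ,   0.        ,   1.        ]]), 'mount': array([[ 1.29209476e-03, -9.52748789e-01, -3.03756607e-01,
         7.90346072e+01],
       [ 9.99999165e-01,  1.22174641e-03,  4.21641104e-04,
        -5.59191600e-01],
       [-3.06045079e-05, -3.03756898e-01,  9.52749571e-01,
        -1.42372042e+02],
       [ 0.00000000e+00,  0.00000000e+00,  0.00000000e+00,
         1.00000000e+00]])}
```

View pics/scene0.png

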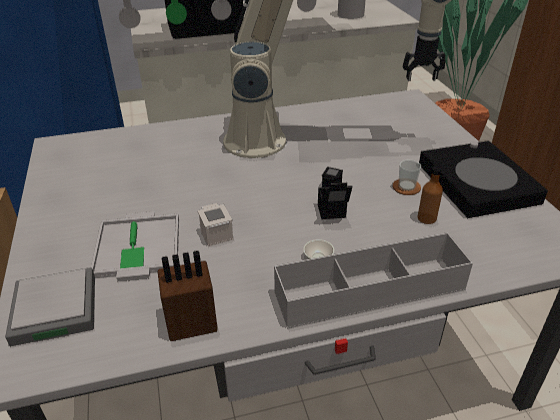

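View pics/side0.png

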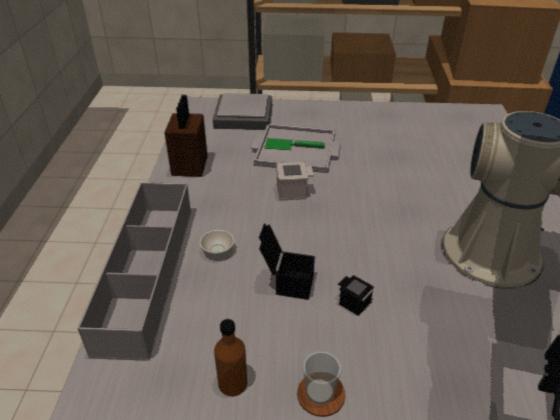

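The scene view has the open black cellar at (333,203), the smaller shut black one at (332,178) and the white salt at (215,223). The side view has the large pepper at (295,273) with its lid leaning left, the small one at (356,293) and the salt at (293,180) with its lip to the right. The larger, open cellar is the one meant, so I'll confirm it in an enlarged crop.

Run:
```python
import cv2, numpy as np
s=cv2.imread("pics/scene0.png"); d=cv2.imread("pics/side0.png")
def c(im,x,y,w=100,h=75): return cv2.resize(cv2.convertScaleAbs(im[y:y+h,x:x+w],alpha=1.6,beta=25),(400,300),interpolation=cv2.INTER_CUBIC)
m=np.vstack([np.hstack([c(s,285,155),c(d,255,225)]),np.hstack([c(s,165,185),c(d,245,145)])])
cv2.imwrite("pics/crop1.png",m)
```

```text
(no output)
```

View pics/crop1.png

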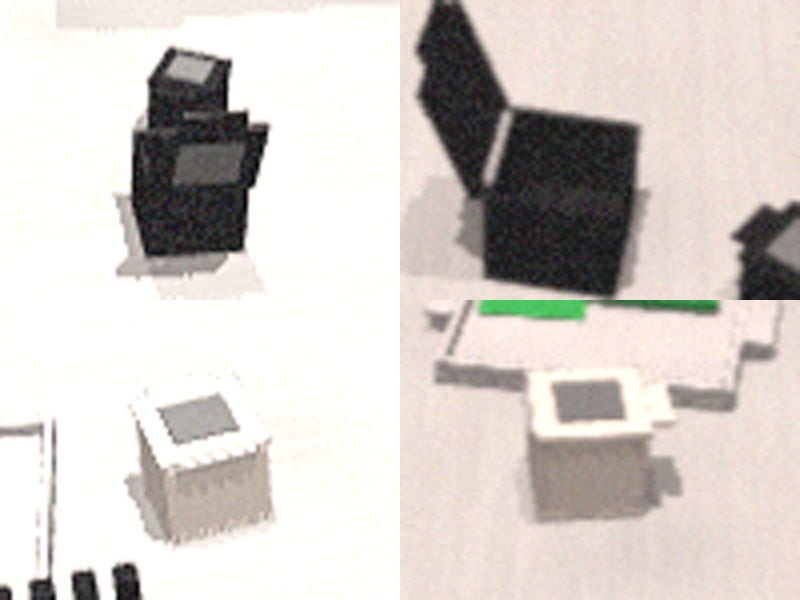

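The crop confirms it: the large pepper (left top, base corners (322,219)-(346,218) in the scene view) has its lid leaning back, and the small one is shut. The salt's lid is shut with its lip to the right in the side view (side px ~(412,170)). Now I'll cast rays.

```bash
cat > h.py <<'E'
import cv2, numpy as np
from rig import r
def ray(n,p):
    c=r.camera_info(n); R=cv2.Rodrigues(c["rvec"])[0]; t=c["tvec"]
    u=np.linalg.inv(c["K"])@[p[0],p[1],1]; return -R.T@t, R.T@u
def plane(n,p,z):
    o,d=ray(n,p); return np.round(o+d*(z-o[2])/d[2],1)
def tri(ps,pd):
    (a,u),(b,v)=ray("scene",ps),ray("side",pd)
    s=np.linalg.lstsq(np.c_[u,-v],b-a,rcond=None)[0]; p,q=a+u*s[0],b+v*s[1]
    return np.round((p+q)/2,1), round(np.linalg.norm(p-q),1)
E
python3 - <<'E'
from h import *
print("cams",ray("scene",(0,0))[0],ray("side",(0,0))[0])
def cs(x,y): return (285+x/4,155+y/4)
def cd(x,y): return (255+(x-400)/4,225+y/4)
def ss(x,y): return (165+x/4,185+(y-300)/4)
def sd(x,y): return (245+(x-400)/4,145+(y-300)/4)
print("pep ground scene",plane("scene",cs(148,255),0),plane("scene",cs(245,250),0))
print("pep ground side",plane("side",cd(487,278),0),plane("side",cd(613,295),0))
print("pep top side near",plane("side",cd(487,190),70),plane("side",cd(632,200),70),"far",plane("side",cd(507,107),70),plane("side",cd(640,125),70))
print("pep lid inlay",tri(cs(210,164),cd(450,95)))
print("salt inlay c",tri(ss(200,418),sd(590,401)))
for n,P in (("scene",[ss(158,408),ss(222,394),ss(240,430),ss(180,445)]),("side",[sd(555,382),sd(623,380),sd(625,420),sd(558,424)])):
    print("inlay",n,[plane(n,p,78) for p in P])
print("salt ground",plane("scene",ss(175,543),0),plane("scene",ss(272,518),0),plane("side",sd(532,518),0),plane("side",sd(642,520),0))
print("salt lip side",plane("side",sd(667,384),73),plane("side",sd(675,420),73))
for nm,p in(("dish s",(318,250)),):print(nm,plane("scene",p,35),plane("side",(217,240),35))
print("oil",plane("side",(231,388),0),plane("scene",(429,220),0),"small",plane("side",(356,290),50))
E
```

```text
cams [1790.2609186  -364.5828228  1035.55581083] [ 517.66828872 1003.1774352   928.32852533]
pep ground scene [547.   98.4   0. ] [561.9 175.    0. ]
pep ground side [557.9 173.2   0. ] [482.5 183.4   0. ]
pep top side near [558.  168.4  70. ] [474.2 172.7  70. ] far [549.2  98.4  70. ] [469.  110.4  70. ]
pep lid inlay (array([581.9, 130.8, 107.8]), np.float64(2.2))
salt inlay c (array([ 531.8, -237.5,   77.5]), np.float64(2.4))
inlay scene [array([ 513.3, -265.6,   78. ]), array([ 509.1, -216.1,   78. ]), array([ 556.8, -211. ,   78. ]), array([ 562.5, -256.7,   78. ])]
inlay side [array([ 557.5, -262. ,   78. ]), array([ 507.4, -267. ,   78. ]), array([ 505.4, -215.6,   78. ]), array([ 553.4, -208.4,   78. ])]
salt ground [ 579.2 -270.1    0. ] [ 570.4 -194.5    0. ] [ 571.6 -198.3    0. ] [ 490.5 -199.6   -0. ]
salt lip side [ 474.7 -270.7   73. ] [ 469.2 -224.5   73. ]
dish s [723.3  25.2  35. ] [719.1  24.9  35. ]
oil [638.2 426.8   0. ] [645.1 422.    0. ] small [375.3 196.5  50. ]
```

Salt: centre ≈(535,-237), yaw ≈0.08, lid top 77.5, lip edge ≈(473,-245). Pepper: hinge mid ≈(554,136), yaw ≈-0.15, lid tip ≈(592,130,165). I'll add a helper that gives the row to a target, then set out to behind the pepper's lid with the fingers shut.

```bash
cat > to.py <<'E'
import sys, numpy as np
from scipy.spatial.transform import Rotation as Ro
from rig import r
# to.py x y z yaw tilt(rad, from down towards yaw direction) -> row needed
s=r.sense(); x,y,z,yaw,t=map(float,sys.argv[1:6])
R=Ro.from_euler("xyz",s["tcp_rot"]); G=Ro.from_euler("z",yaw)*Ro.from_euler("y",-t)*Ro.from_euler("x",np.pi)
print(np.round(R.inv().apply(np.array([x,y,z])-s["eef_pos"])/200,3), np.round((R.inv()*G).as_rotvec()/np.pi,3), "t",round(s["clock"],2),"q",np.round(s["qpos"],2),"p",np.round(s["eef_pos"]),"f",np.round(s["contact_force"],1))
E
python3 to.py 660 122 250 2.9 0
R='x'
python3 -m inch '[[[-0.76,-0.44,-0.05,0,0,0],[-0.76,-0.44,-0.05,0,0,0],[-0.76,-0.44,-0.05,0,0,0],[-0.76,-0.44,-0.05,0,0,0],[-0.76,-0.44,-0.05,0,0,0]]]' -1 20
python3 -m inch '[[[-0.76,-0.44,-0.05,0,0,0],[-0.76,-0.44,-0.05,0,0,0],[-0.76,-0.44,-0.05,0,0,0],[-0.76,-0.44,-0.05,0,0,0],[-0.76,-0.44,-0.05,0,0,0]]]'
python3 to.py 660 122 250 2.9 0;python3 to.py 660 122 250 0 0
```

```text
[-3.061 -1.747 -0.095] [-0.    -0.     0.001] t 0.15 q [ 1.33  0.35  1.63  0.    1.16 -0.  ] p [148. 607. 231.] f [-0.8  0.6 -0.8]
clock: 0.57
eef_pos: [278.2, 481.8, 241.4]
tcp_rot: [-3.14, 0.002, 2.9]
contact_force: [0.3, 1.0, 0.4]
opening: 0.299
grasp_force: 0.0
clock: 0.98
eef_pos: [405.2, 360.6, 251.6]
tcp_rot: [-3.141, 0.002, 2.899]
contact_force: [0.5, 1.1, -0.2]
opening: -0.002
grasp_force: 0.0
[-1.523 -0.853  0.011] [-0.     0.001 -0.   ] t 0.98 q [ 0.73  0.2   1.79 -0.    1.15 -0.6 ] p [405. 361. 252.] f [ 0.5  1.1 -0.2]
[-1.523 -0.853  0.011] [0.001 0.    0.923] t 0.98 q [ 0.73  0.2   1.79 -0.    1.15 -0.6 ] p [405. 361. 252.] f [ 0.5  1.1 -0.2]
```

```bash
python3 -m inch '[[[-0.76,-0.43,0,0,0,0],[-0.76,-0.43,0,0,0,0],[-0.76,-0.43,0,0,0,0],[-0.76,-0.43,0,0,0,0],[-0.76,-0.43,0,0,0,0]]]' >/dev/null
python3 -m inch '[[[-0.76,-0.43,0,0,0,0],[-0.76,-0.43,0,0,0,0],[-0.76,-0.43,0,0,0,0],[-0.76,-0.43,0,0,0,0],[-0.76,-0.43,0,0,0,0],[-0.76,-0.43,0,0,0,0]]]' >/dev/null
python3 -m inch '[[[0,0,0,0,0,0.31],[0,0,0,0,0,0.31],[0,0,0,0,0,0.31],[0,0,0,0,0,0.31],[0,0,0,0,0,0.31],[0,0,0,0,0,0.31],[0,0,0,0,0,0.31],[0,0,0,0,0,0.31]]]' >/dev/null
python3 -m inch '[[[0,0,0,0,0,0.31],[0,0,0,0,0,0.31],[0,0,0,0,0,0.31],[0,0,0,0,0,0.31],[0,0,0,0,0,0.31],[0,0,0,0,0,0.31],[0,0,0,0,0,0.31],[0,0,0,0,0,0.31]]]' >/dev/null
python3 -m inch '[[[0,0,0,0,0,0.31],[0,0,0,0,0,0.31],[0,0,0,0,0,0.31],[0,0,0,0,0,0.31],[0,0,0,0,0,0.31],[0,0,0,0,0,0.31],[0,0,0,0,0,0.31],[0,0,0,0,0,0.31]]]'
python3 to.py 650 122 135 -0.15 0
python3 - <<'E'
from rig import r
import cv2
cv2.imwrite("pics/side1.png",r.grab_frame("side")[:,:,::-1])
E
```

```text
clock: 3.9
eef_pos: [654.9, 126.7, 251.1]
tcp_rot: [-3.141, 0.001, -0.025]
contact_force: [-0.3, -0.5, -0.1]
opening: -0.0
grasp_force: 0.0
[-0.023  0.024  0.58 ] [-0.    0.    0.04] t 3.9 q [0.19 0.4  1.52 0.   1.23 1.78] p [655. 127. 251.] f [-0.3 -0.5 -0.1]
```

View pics/side1.png

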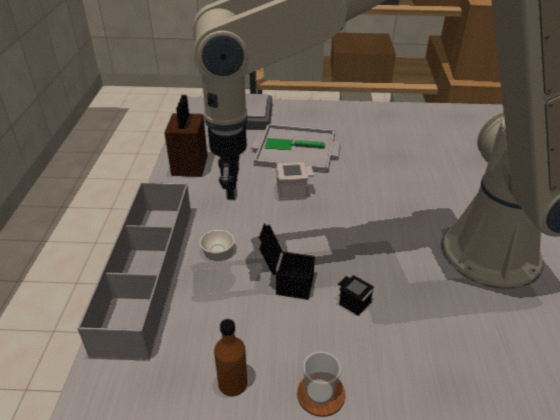

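The side view shows the shut fingertips at (232,195), behind (left of) the pepper's open lid at (270,245). Next I lower them and push the lid toward the robot.

```bash
python3 -m inch '[[[0,0.02,0.58,0,0,0.04],[0,0.02,0.58,0,0,0.04],[0,0.02,0.58,0,0,0.04],[0,0.02,0.58,0,0,0.04],[0,0.02,0.58,0,0,0.04]]]'
python3 -m inch '[[[-0.05,0,0,0,0,0],[-0.1,0,0,0,0,0],[-0.15,0,0,0,0,0],[-0.2,0,0,0,0,0],[-0.25,0,0,0,0,0],[-0.3,0,0,0,0,0],[-0.35,0,0,0,0,0],[-0.4,0,0,0,0,0]]]'
python3 -m inch '[[[-0.04,0,0,0,0,0],[-0.08,0,0,0,0,0],[-0.12,0,0,0,0,0],[-0.16,0,0,0,0,0],[-0.2,0,0,0,0,0],[-0.2,0,0,0,0,0],[-0.2,0,0,0,0,0],[-0.2,0,0,0,0,0]]]'
python3 - <<'E'
from rig import r
import cv2
cv2.imwrite("pics/side2.png",r.grab_frame("side")[:,:,::-1][150:330,170:410])
cv2.imwrite("pics/side2.png",cv2.resize(cv2.imread("pics/side2.png"),(720,540)))
E
```

```text
clock: 4.37
eef_pos: [654.5, 121.6, 134.1]
tcp_rot: [3.141, 0.004, -0.143]
contact_force: [1.2, 0.7, 0.9]
opening: -0.002
grasp_force: 0.0
clock: 5.03
eef_pos: [576.1, 132.4, 135.5]
tcp_rot: [-3.142, -0.0, -0.146]
contact_force: [0.2, -0.0, 0.4]
opening: 0.002
grasp_force: 0.1
clock: 5.7
eef_pos: [538.0, 138.2, 135.4]
tcp_rot: [-3.141, -0.001, -0.145]
contact_force: [-0.4, -0.1, -0.8]
opening: 0.002
grasp_force: 0.0
```

View pics/side2.png

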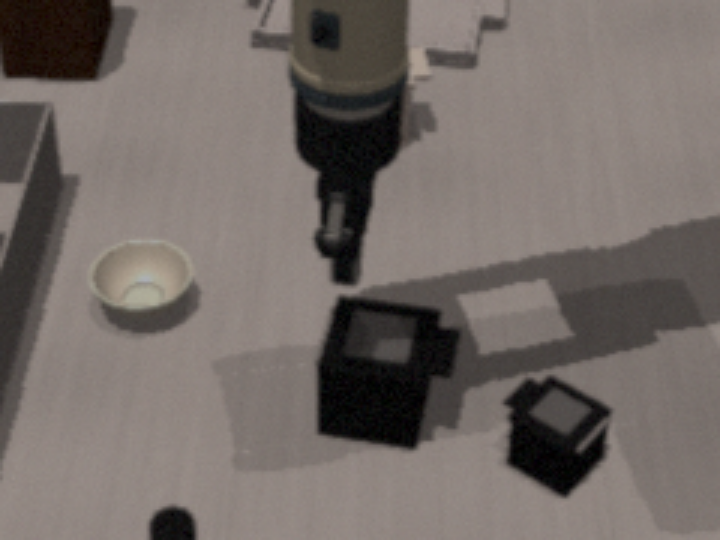

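The pepper's lid is down flat with its lip to the right (crop px (445,350)), so it is shut. Now I raise the tool and go over to the robot side of the salt.

```bash
python3 -m inch '[[[0,0,-0.4,0,0,0],[0,0,-0.4,0,0,0],[0,0,-0.4,0,0,0]]]' >/dev/null
python3 to.py 390 -252 215 0.08 0.8
python3 -m inch '[[[-0.35,0.97,0,0,0,0],[-0.35,0.97,0,0,0,0],[-0.35,0.97,0,0,0,0],[-0.35,0.97,0,0,0,0],[-0.35,0.97,0,0,0,0],[-0.35,0.97,0,0,0,0]]]' >/dev/null
python3 -m inch '[[[-0.35,0.97,0,0,0,0],[-0.35,0.97,0,0,0,0],[-0.35,0.97,0,0,0,0],[-0.35,0.97,0,0,0,0],[-0.35,0.97,0,0,0,0],[-0.35,0.97,0,0,0,0]]]'
python3 to.py 390 -252 170 0.08 0.8
```

```text
[-0.467  2.044  0.024] [ 0.028  0.25  -0.068] t 6.0 q [ 0.25  0.26  1.79 -0.    1.08  1.97] p [542. 139. 222.] f [1.3 1.1 0.2]
clock: 7.0
eef_pos: [340.5, -230.8, 215.7]
tcp_rot: [3.139, -0.0, -0.151]
contact_force: [0.3, 0.6, 0.2]
opening: 0.002
grasp_force: 0.0
[0.261 0.067 0.229] [ 0.03   0.253 -0.069] t 7.0 q [-0.6   0.03  2.08 -0.    1.03  1.13] p [ 340. -231.  216.] f [0.3 0.6 0.2]
```

```bash
python3 -m inch '[[[0.26,0.07,0.23,0.03,0.25,-0.07],[0.26,0.07,0.23,0.03,0.25,-0.07],[0.26,0.07,0.23,0.03,0.25,-0.07],[0.26,0.07,0.23,0.03,0.25,-0.07],[0.26,0.07,0.23,0.03,0.25,-0.07],[0.26,0.07,0.23,0.03,0.25,-0.07],[0.26,0.07,0.23,0.03,0.25,-0.07],[0.26,0.07,0.23,0.03,0.25,-0.07]]]'
python3 to.py 430 -248 45 0.08 0.8
python3 - <<'E'
from rig import r
import cv2, numpy as np
w=r.grab_frame("wrist")[:,:,::-1]; d=r.grab_frame("side")[:,:,::-1]
cv2.imwrite("pics/w3.png",np.hstack([cv2.resize(w,(460,345)),cv2.resize(d[110:230,240:358],(339,345))]))
cv2.imwrite("pics/w3raw.png",w);cv2.imwrite("pics/d3raw.png",d)
E
```

```text
clock: 7.67
eef_pos: [392.5, -243.8, 168.2]
tcp_rot: [-3.096, -0.638, 0.032]
contact_force: [-0.7, 0.6, -0.8]
opening: 0.004
grasp_force: 0.0
[-0.217  0.054  0.604] [-0.004  0.051 -0.013] t 7.67 q [-0.96  0.09  2.35  1.06  0.64 -0.29] p [ 392. -244.  168.] f [-0.7  0.6 -0.8]
```

View pics/w3.png

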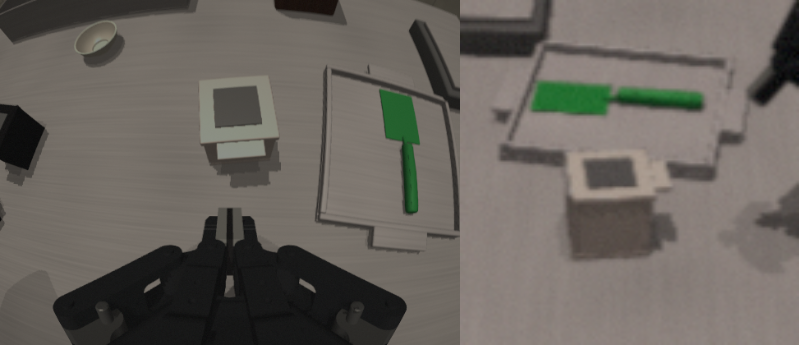

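The wrist view shows the salt's lip at montage (240,149), ahead of and nearly in line with the shut fingertips at (231,212). Next I measure the lip with the wrist camera, then lower.

```bash
cat > wr.py <<'E'
from h import *
from scipy.spatial.transform import Rotation as Ro
def wplane(px,z,pos,rot):
    c=r.camera_info("wrist");K=c["K"];M=c["mount"]
    d=np.array([px[0]-K[0,2],px[1]-K[1,2]])/K[0,0];th=np.linalg.norm(d)
    v=np.r_[d/th*np.sin(th),np.cos(th)]
    R=Ro.from_euler("xyz",rot);o=pos+R.apply(M[:3,3]);v=R.apply(M[:3,:3]@v)
    return np.round(o+v*(z-o[2])/v[2],1)
E
python3 - <<'E'
from wr import *
s=r.sense();k=560/460
for p,z in(((219,158),70),((266,156),70),((203,143),78),((279,137),78),((199,81),78),((270,76),78),((214,88),78),((259,84),78),((217,127),78),((263,123),78)):
    print(p,wplane((p[0]*k,p[1]*k),z,s["eef_pos"],s["tcp_rot"]))
E
python3 -m inch '[[[-0.1,0.03,0.3,0,0.05,-0.01],[-0.1,0.03,0.3,0,0.05,-0.01],[-0.1,0.03,0.3,0,0.05,-0.01],[-0.1,0.03,0.3,0,0.05,-0.01],[-0.1,0.03,0.3,0,0.05,-0.01]]]'
python3 to.py 430 -248 45 0.08 0.8
```

```text
(219, 158) [ 467.2 -223.9   70. ]
(266, 156) [ 471.7 -272.5   70. ]
(203, 143) [ 480.1 -206.9   78. ]
(279, 137) [ 490.4 -285.3   78. ]
(199, 81) [ 560.3 -193.8   78. ]
(270, 76) [ 570.7 -276.8   78. ]
(214, 88) [ 550.1 -212.4   78. ]
(259, 84) [ 557.8 -263.8   78. ]
(217, 127) [ 499.2 -220.    78. ]
(263, 123) [ 506.1 -268.4   78. ]
clock: 8.18
eef_pos: [411.1, -244.7, 104.1]
tcp_rot: [-3.108, -0.789, 0.058]
contact_force: [-0.9, 1.3, 1.3]
opening: 0.0
grasp_force: 0.0
[-0.144  0.031  0.274] [-0.006  0.004 -0.005] t 8.18 q [-1.02  0.35  2.42  1.62  0.69 -1.  ] p [ 411. -245.  104.] f [-0.9  1.3  1.3]
```

Lip edge mid is about (470,-248). Next I go down in front of it, then check before sliding under.

```bash
python3 -m inch '[[[-0.14,0.03,0.3,0,0,0],[-0.14,0.03,0.3,0,0,0],[-0.14,0.03,0.3,0,0,0],[-0.14,0.03,0.3,0,0,0],[-0.14,0.03,0.3,0,0,0]]]'
python3 to.py 477 -248 42 0.1 0.8
python3 - <<'E'
from rig import r
import cv2, numpy as np
w=r.grab_frame("wrist")[:,:,::-1]; d=r.grab_frame("side")[:,:,::-1]
cv2.imwrite("pics/w4.png",np.hstack([cv2.resize(w,(460,345)),cv2.resize(d[130:230,260:358],(339,345))]))
E
```

```text
clock: 8.6
eef_pos: [435.3, -247.8, 46.3]
tcp_rot: [-3.112, -0.792, 0.063]
contact_force: [-0.1, 0.4, 1.2]
opening: 0.0
grasp_force: 0.0
[0.131 0.019 0.163] [-0.001  0.002 -0.008] t 8.6 q [-0.96  0.54  2.4   1.87  0.71 -1.26] p [ 435. -248.   46.] f [-0.1  0.4  1.2]
```

View pics/w4.png

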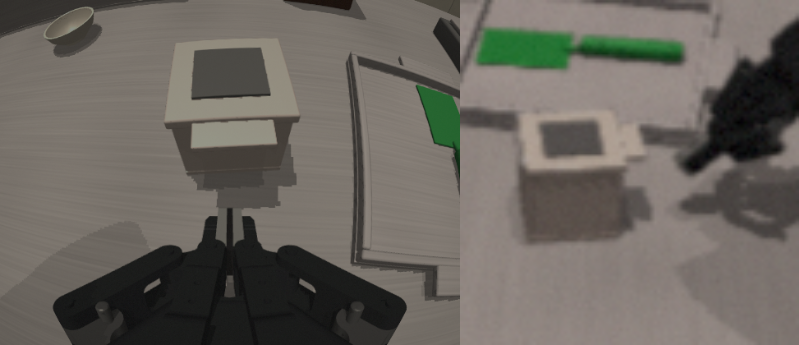

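The fingertips (montage (230,212)) are in line with the lip (232,135) and below it in the side view. Next I slide under and begin lifting along the arc.

```bash
python3 -m inch '[[[0.04,0.01,0.06,0,0,0],[0.08,0.02,0.11,0,0,-0.008],[0.13,0.02,0.16,0,0,-0.008],[0.13,0.02,0.16,0,0,-0.008],[0.13,0.02,0.16,0,0,-0.008]]]'
python3 to.py 477 -248 42 0.1 0.8
python3 -m inch '[[[0.05,0,-0.04,0,0,0],[0.1,0,-0.08,0,0,0],[0.14,0,-0.115,0,0,0],[0.18,0,-0.146,0,0,0],[0.245,0,-0.165,0,0,0],[0.307,0,-0.18,0,0,0],[0.37,0,-0.178,0,0,0],[0.434,0,-0.171,0,0,0]]]'
python3 -m inch '[[[0,0,0,0,0,0],[0,0,0,0,0,0]]]'
python3 to.py 513 -245 128 0.1 0.8
python3 - <<'E'
from rig import r
import cv2, numpy as np
w=r.grab_frame("wrist")[:,:,::-1]; d=r.grab_frame("side")[:,:,::-1]
cv2.imwrite("pics/w5.png",np.hstack([cv2.resize(w,(460,345)),cv2.resize(d[110:210,260:358],(339,345))]))
E
```

```text
clock: 9.12
eef_pos: [476.4, -249.0, 42.3]
tcp_rot: [3.141, -0.794, 0.102]
contact_force: [0.5, 0.4, 0.2]
opening: 0.003
grasp_force: 0.0
[ 0.001 -0.005  0.004] [-0.     0.002  0.   ] t 9.12 q [-0.87  0.56  2.35  1.94  0.68 -1.26] p [ 476. -249.   42.] f [0.5 0.4 0.2]
clock: 9.78
eef_pos: [511.4, -245.5, 127.8]
tcp_rot: [-3.141, -0.792, 0.099]
contact_force: [-0.0, 0.7, 0.3]
opening: 0.003
grasp_force: 0.1
clock: 9.95
eef_pos: [511.9, -245.4, 127.3]
tcp_rot: [3.141, -0.793, 0.101]
contact_force: [-0.0, -0.0, 0.1]
opening: 0.002
grasp_force: 0.1
[ 0.006 -0.001  0.002] [-0.     0.002  0.   ] t 9.95 q [-0.79  0.35  2.29  1.66  0.59 -0.83] p [ 512. -245.  127.] f [-0.  -0.   0.1]
```

View pics/w5.png

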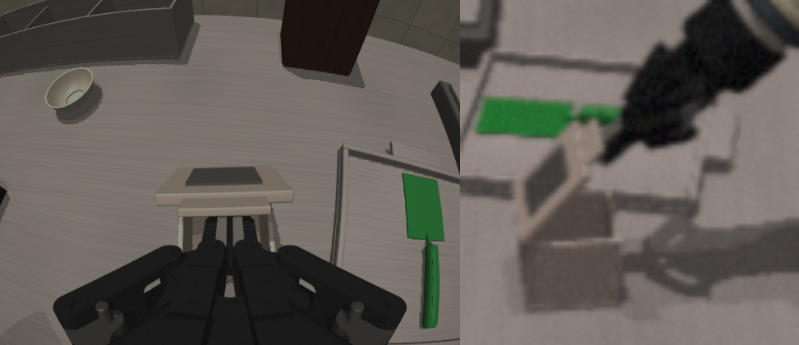

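The lid is held up at about 55° by the fingertip (side inset (605,155)), and the cellar hasn't moved. I carry on over the top.

```bash
python3 -m inch '[[[0.04,0,0.014,0,0,0],[0.08,0,0.03,0,0,0],[0.112,0,0.044,0,0,0],[0.16,0,0.08,0,0,0],[0.21,0,0.116,0,0,0],[0.24,0,0.15,0,0,0],[0.265,0,0.18,0,0,0],[0.29,0,0.205,0,0,0]]]'
python3 -m inch '[[[0,0,0,0,0,0],[0,0,0,0,0,0],[0,0,0,0,0,0]]]'
python3 -m inch '[[[-0.1,0,-0.1,0,0,0],[-0.2,0,-0.2,0,0,0],[-0.2,0,-0.35,0,0,0],[-0.2,0,-0.55,0,0,0],[-0.2,0,-0.65,0,0,0],[-0.2,0,-0.75,0,0,0],[-0.2,0,-0.75,0,0,0],[-0.2,0,-0.75,0,0,0]]]'
python3 - <<'E'
from rig import r
import cv2, numpy as np
w=r.grab_frame("scene")[:,:,::-1]; d=r.grab_frame("side")[:,:,::-1]
f=lambda a:cv2.resize(a,(400,400),interpolation=cv2.INTER_CUBIC)
cv2.imwrite("pics/w6.png",np.hstack([f(w[110:270,190:350]),f(d[110:320,200:410])]))
E
```

```text
clock: 10.72
eef_pos: [583.0, -238.0, 138.9]
tcp_rot: [-3.141, -0.792, 0.1]
contact_force: [-0.3, 0.1, -0.2]
opening: 0.005
grasp_force: 0.0
clock: 10.97
eef_pos: [581.7, -238.1, 138.9]
tcp_rot: [-3.14, -0.792, 0.1]
contact_force: [-0.4, 0.2, -0.3]
opening: 0.004
grasp_force: 0.0
clock: 11.63
eef_pos: [447.5, -252.7, 216.8]
tcp_rot: [3.14, -0.793, 0.1]
contact_force: [-0.0, -0.7, -0.4]
opening: 0.005
grasp_force: 0.0
```

View pics/w6.png

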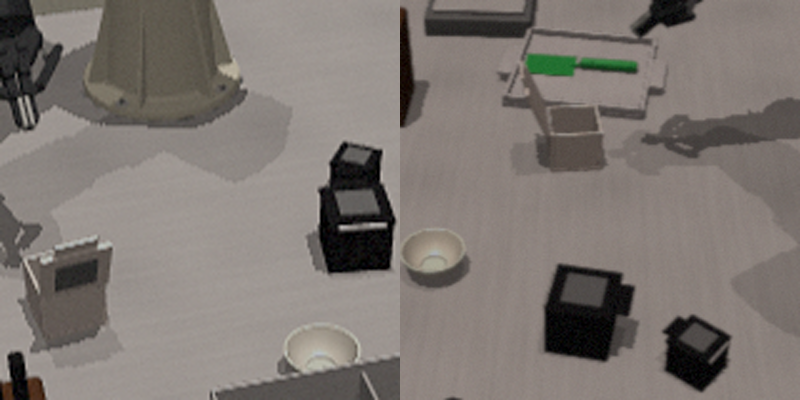

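The salt's lid leans back open (right half (535,90)), the pepper's is shut (585,290), both cellars are in place and the arm is clear. I let it settle and hand in.

```bash
python3 -m inch '[[[0,0,0,0,0,0],[0,0,0,0,0,0],[0,0,0,0,0,0],[0,0,0,0,0,0],[0,0,0,0,0,0],[0,0,0,0,0,0]]]' && python3 -c "
from rig import r
print(r.sign_off())"
```

```text
clock: 12.23
eef_pos: [448.0, -251.8, 215.9]
tcp_rot: [-3.14, -0.792, 0.1]
contact_force: [-0.3, -0.3, 0.1]
opening: 0.003
grasp_force: 0.0
the job is handed in; nothing more can be done
None
```

I pushed the pepper's lid shut, then pushed the salt's lid over so it lies open, and handed the job in at about 12 s; the last pictures show both cellars standing in place and the arm clear, but no verdict came back.

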